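# Shut the settling-pen gate on its gravity latch

### The arm

A 6-joint arm with a two-finger parallel gripper is mounted at the origin on the work surface. World frame = base frame: x ahead of the robot, y to its left, z up, the work surface at z = 0. Lengths are in m, angles in rad, forces in N, time in s.
With the tool pointing down it reaches from about 0.325 to 0.875 m from the base axis. Payload 4.4 kg.
Tool frame: the origin (TCP) lies at the very end of the fingers, on their centre line; the grasp point (between the pads) lies 19 mm behind it; z points along the fingers, y is the direction in which the jaws open and shut (so a half turn about z gives the same grasp; the last joint's range is limited). The gripper opens to 85 mm and grips with 20 to 120 N. Pads are 22 mm wide; open, the fingers measure 114 mm over their backs; the gripper's body (76 mm by 85 mm) begins 54 mm behind the grasp point. The pads swing forward as they close: fully open they stand 13 mm farther back than shut.
Start: joints at [-1.266, 0.207, 1.542, -0, 1.393, -0.15], TCP at [0.253, -0.516, 0.231] pointing down, gripper open.
Joint ranges: [-2.73, 2.73], [-0.86, 2.22], [0.23, 2.46], [-1.11, 4.25], [0.08, 2.63], [-2.82, 2.82]. Speed limits (rad/s): [2.79, 2.79, 3.14, 3.14, 3.14, 3.14].

### API

Orientations are given as a unit quaternion [x, y, z, w].
In Python, from workcell import robot gives the robot as it stands. The module is installed in compiled form; this text tells all that it offers.
- The arm moves only by the tool carry_out, never from a script. Its argument "commands" is text: rows parted by semicolons, each of 5 numbers parted by spaces: the shift along the tool's x, y, z in mm, then the turn about the tool's z in degrees, then the opening, from -1 (shut) to 1 (fully open). A call has 1 to 10 rows; each row shifts and turns the commanded pose from where the row before left it, along the tool's axes as they then stand; what a row does not reach is not made up. A row lasts 1/8 s, in which the tool goes at most 62.5 mm and 10.7 degrees, less where a joint would pass 70% of its speed; a pose out of reach is approached as far as the arm can. A call with a gripper value outside its range is refused whole. The fingers move at their own pace and stop on an object; "newtons" is the grip in N (left out, the last holds). Time passes only in rows, so rows that do not move let the fingers close. It gives the time, the measured TCP pose, the force and the opening at its end, in the units of the state.
- robot.state(): the state, without advancing time (a new reading comes with each control period).
- robot.get_image(name): name is "scene" or "top" or "wrist"; returns the picture (480x640x3 uint8, red, green, blue); there is no depth.
- robot.camera_params(name): a dict with "fov_y" (degrees; the focal length in pixels is half the picture's height over the tangent of half this angle, whatever the lens; pixels are square), "cx", "cy" (the principal point, pixels), "cam_to_world" (4x4, takes a point from camera to world coordinates); the wrist camera has in their place "tool_from_camera" (4x4, takes a point from camera to tool coordinates, whose origin is the TCP and whose axes are the flange's). Camera axes: x right, y down, z forward; pixel columns grow to the right and rows downward; lengths in m; the calibration is good to about 2 mm. A picture is of the moment at which its call begins: read the wrist's pose just before it. camera_params takes no time and is no camera call.
- robot.finish_job(): hands the job in, once; it reports no verdict.
The state is a dict: "clock": time; "qpos": joint angles; "qd": joint speeds; "tau": joint torques, N m; "ee_pos": TCP position; "orientation": TCP orientation; "ft_force": force on the tool from outside, world axes, zero at the start; "ft_torque": the same for the moment, N m; "grip_width": finger opening in m.
Only numpy, scipy, OpenCV 4.12 (cv2) and the standard library are available. Lean on these libraries where they do the work, as an engineer would, in place of code of your own. Each camera call takes 0.05 s, during which the arm holds its last target. There are 200 camera calls.

### The job

Shut the blue gate of the settling pen: swing it to by the black knob on its latch bar, lift the bar over the red catch, press the gate home gently against its spring buffer and let the bar down behind the catch, so that the catch alone holds the gate shut when you let go. Do not ram the bar or the buffer, and leave the glassware and everything else on the bench where it stands.

Things in the scene. Friction and masses are not known exactly. Their poses are not given: they have to be found in the camera images.
- gate_angle (a joint): angle of the blue gate about its upright hinge: 0 = closed (the catch's setting makes the latched angle -0.06 to 0.06); grows as the free edge swings out to the robot side (clockwise from above), starts at 0.4 to 0.85. Framed clear panel 220 mm long, 12 mm thick, top 125 mm above the bench, with a low lug out to 265 mm. Light hinge (under 0.1 N m), stays where left.
- bar_angle (a joint): angle of the latch bar (rad) about its level pivot on the gate: 0 = bar level, lying on its own stop; it grows as the knob end rises, to a hard stop at 0.5. It falls back to 0 by its own weight (the weight felt at the knob is about 1.5 N).
- gate_hinge (a point): point on the gate's upright hinge axis, 111 mm above the bench. With the gate closed, the gate runs from here along the pen's -y.
- bar_pivot (a point): the bar's level pivot, at the bar's mid-thickness, 100 mm from the hinge along the gate, 111 mm above the bench. Its axes are the bar's; with the bar level: x square to the gate (into the pen when closed), -y along the gate to its free edge, z up.
- bar_knob (a point): centre of the black upright disc knob on the bar: 32 mm diameter, 14 mm thick, flat faces parallel to the gate, so fingers close on them square to the gate, from above. It is 95 mm along the bar from the pivot (195 mm from the hinge), 54 mm above the bar's mid-height on a 12 mm stalk; 165 mm above the bench with the bar level. Axes as the bar.
- bar_tip (a point): centre of the bar's free end, 170 mm from the pivot (270 mm from the hinge), 111 mm above the bench with the bar level. It reaches 50 mm past the gate panel's free edge.
- bar: the bright steel latch bar with its knob: flat bar 18 mm high (from 102 to 120 mm above the bench when level) and 9 mm thick, its mid-plane 11.5 mm in front (robot side) of the gate's mid-plane. Origin and axes as bar_pivot, but in the gate's mid-plane.
- gate: the blue gate frame with its clear pane. Origin at bench height on the hinge axis; gate runs along its -y, its x points into the pen when closed.
- pen: grey fixed tray 220 x 360 x 8 mm with a low rear rail, holding the measuring cylinders. Origin at bench height in the closed gate's mid-plane, 120 mm along -y from the hinge; x points into the pen, away from the robot.
- post: grey post at the closing end of the pen, fixed (same origin and axes as pen). It carries the red catch tooth and the spring buffer on one aluminium bracket clamped in a slot: both may sit up to 15 mm nearer or farther along the pen's x than catch_nominal and buffer_nominal say. That shift is not measured: feel for it. The bar may press on the catch with at most 20 N.
- catch_nominal (a point): nominal middle of the top edge of the red tooth's rear face, 118 mm above the bench; at gate angle 0 the bar's front face lies in that face. The tooth is an upright plate 8 mm thick (towards the robot from here), 12 mm wide, centred 251 mm from the hinge. A level bar overlaps it by 16 mm: raise the bar about 0.12 rad to pass over it, 0.2 is ample. Axes as pen.
- buffer_nominal (a point): nominal nose of the black spring buffer that meets the lug on the gate's free edge, 251 mm from the hinge: 4 N/mm, 8 mm travel, well damped. When the bar just clears the tooth it pushes back about 5 N (6 to 8 N at the knob); over 22 N on it (28 N at the knob) is too much. 15 to 20 N at the knob puts the bar 1 to 3 mm clear: lower it then, still pressing; if let go while raised, the bar jams on the tooth.
- cyl_a: empty measuring cylinder, blue foot 58 mm across, 165 mm tall, standing in the pen. Leave alone. Origin under its foot.
- cyl_b: the same, blue foot, 150 mm tall. Leave alone.
- cyl_c: the same, red foot, 120 mm tall. Leave alone.
- watch_glass: watch glass, 80 mm across, on the bench. Leave alone.
- marker: yellow marker pen, 115 mm long, on the bench. Leave alone.
- spatula: spatula, 200 mm long, on the bench. Leave alone.
- flask: stoppered conical flask, 76 mm across, 122 mm tall, on the bench. Leave alone.

How it is judged:
On the way, in this order (a step that is already met when the one before it is completed fails the run):
1. the bar is raised over the catch with the gate nearly shut (value of joint gate_angle below 0.08 rad and value of joint bar_angle above 0.08 rad), for 0.05 s.
2. the bar is down behind the catch (value of joint gate_angle below 0.08 rad and value of joint bar_angle below 0.04 rad), for 0.2 s.
At the end, for the whole second after the job is handed in: the gate is shut (within 0.08 rad) and at rest, the bar is fully down (below 0.04 rad) behind the catch, and the sprung gate holds the bar against the catch with more than 1 N (all of step 2 and contact force between bar and post above 1 N and velocity of joint gate_angle between -0.03 and 0.03 rad/s and velocity of joint bar_angle below 0.05 rad/s); the robot touches nothing.
It fails at once if the bar is rammed or forced against the catch (over 20 N) (contact force between bar and post above 20 N).
It fails at once if the gate is pressed too hard against its buffer (over 22 N) (contact force between gate and post above 22 N).
It fails at once if a bystander is moved by more than 15 mm (distance of any of cyl_a, cyl_b, cyl_c, watch_glass, marker, spatula, flask from where it was at the start of the episode above 0.015 m).
It fails at once if a standing glass is tipped (angle between any of cyl_a, cyl_b, cyl_c, flask's own z axis and vertical above 0.2 rad).
It also fails if it takes over 61 s, if anything falls off the work surface, if the arm or the gripper's body presses on something with over 40 N, if the wrist force passes 120 N, or if a joint passes its speed limit or range.

## Working session

There is one attempt and no reset: what is moved stays moved. The work goes in short steps, Python scripts to look and compute and a tool call to move; the robot and the scene stay as the last step left them, time stands still between calls to the robot, and variables do not carry over. Pictures are saved under pics/ and viewed, about 8 in all and at most 12, crops included, and the job is handed in when it is done.

Besides the shell and the picture viewer there is one more tool, called after "Emit:" as name(argument=value, ...) on one line, values as JSON. carry_out: Moves the arm, as the interface text tells. Its arguments: {"type":"object","properties":{"commands":{"type":"string"},"newtons":{"type":"number"}},"required":["commands"]}

```bash
mkdir -p pics
cat > h.py <<'E'
import numpy as np, cv2
from workcell import robot
from scipy.spatial.transform import Rotation as R
def cam(n):
    p=robot.camera_params(n); f=240/np.tan(np.radians(p["fov_y"]/2))
    if "cam_to_world" in p: T=np.array(p["cam_to_world"])
    else:
        s=robot.state(); W=np.eye(4); W[:3,:3]=R.from_quat(s["orientation"]).as_matrix(); W[:3,3]=s["ee_pos"]
        T=W@np.array(p["tool_from_camera"])
    return f,p["cx"],p["cy"],T
def onz(n,u,v,z):
    f,cx,cy,T=cam(n); d=T[:3,:3]@[(u-cx)/f,(v-cy)/f,1]; o=T[:3,3]
    return o+d*(z-o[2])/d[2]
def proj(n,P):
    f,cx,cy,T=cam(n); q=np.linalg.inv(T)@np.append(P,1); return cx+f*q[0]/q[2],cy+f*q[1]/q[2]
def snap(n,name):
    im=robot.get_image(n)[:,:,::-1]; cv2.imwrite(f"pics/{name}.png",im); return im
E
python3 - <<'E'
from h import *
np.set_printoptions(precision=4,suppress=True)
for n in("scene","top"): snap(n,n+"1"); print(n,cam(n))
print(robot.camera_params("wrist")); print(robot.state())
E
```

```text
scene (np.float64(501.7042000587449), 323.24805794208044, 239.24838399868298, array([[-0.6492,  0.6027, -0.4641,  1.1174],
       [ 0.7606,  0.508 , -0.4043,  0.4604],
       [-0.008 , -0.6155, -0.7881,  0.9935],
       [ 0.    ,  0.    ,  0.    ,  1.    ]]))
top (np.float64(446.8594476560146), 318.02742726965437, 239.15668530185172, array([[ 0.027 , -0.9935,  0.1109,  0.4692],
       [-0.9996, -0.0269,  0.0022,  0.0088],
       [ 0.0008, -0.1109, -0.9938,  1.2282],
       [ 0.    ,  0.    ,  0.    ,  1.    ]]))
{'fov_y': 65.91526081021745, 'cx': 317.2661626058985, 'cy': 242.99416054590444, 'tool_from_camera': array([[-0.0006, -0.9444, -0.3289,  0.0846],
       [ 1.    , -0.0005, -0.0006, -0.0005],
       [ 0.0004, -0.3289,  0.9444, -0.1422],
       [ 0.    ,  0.    ,  0.    ,  1.    ]])}
{'clock': 0.1, 'qpos': array([-1.2655,  0.2074,  1.5429, -0.    ,  1.3935, -0.1505]), 'qd': array([ 0.0025, -0.0039, -0.0021, -0.0024,  0.0001, -0.0004]), 'tau': array([ -0.0006, -38.4094, -29.2551,  -0.0003,   0.0048,   0.    ]), 'ee_pos': array([ 0.2529, -0.5156,  0.2302]), 'orientation': array([ 0.9741,  0.2259, -0.0001, -0.0011]), 'ft_force': array([-0.661 ,  0.3118,  0.0691]), 'ft_torque': array([ 0.0502,  0.0429, -0.0021]), 'grip_width': 0.08540955974824227}
```

View pics/top1.png

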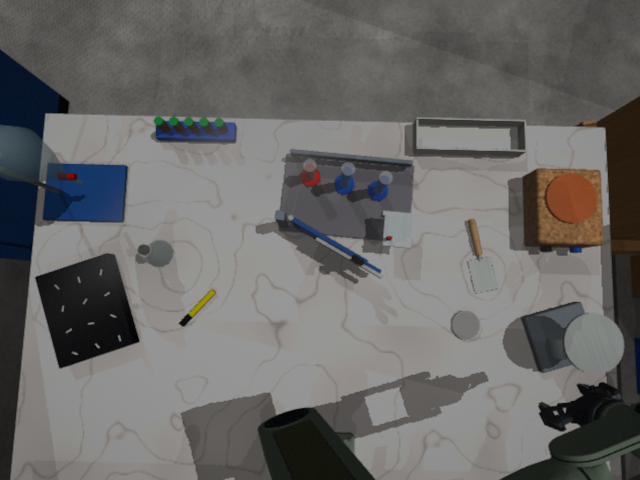

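View pics/scene1.png

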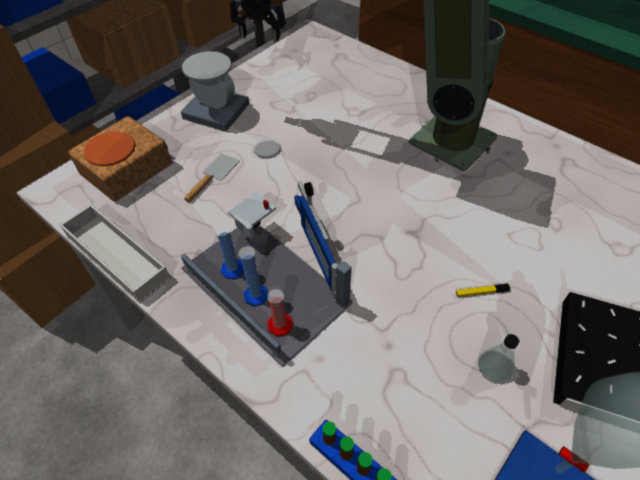

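The top view shows the hinge near (290,218), the knob near (358,259) and the red catch near (389,238). The scene view shows the knob near (308,188). I'll enlarge both.

Run:
```python
from h import *
a=cv2.imread("pics/top1.png")[200:285,270:420]; cv2.imwrite("pics/c1.png",cv2.resize(a,None,fx=5.33,fy=5.33,interpolation=cv2.INTER_CUBIC))
a=cv2.imread("pics/scene1.png")[170:310,220:370]; cv2.imwrite("pics/c2.png",cv2.resize(a,None,fx=4,fy=4,interpolation=cv2.INTER_CUBIC))
```

```text
(no output)
```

View pics/c1.png

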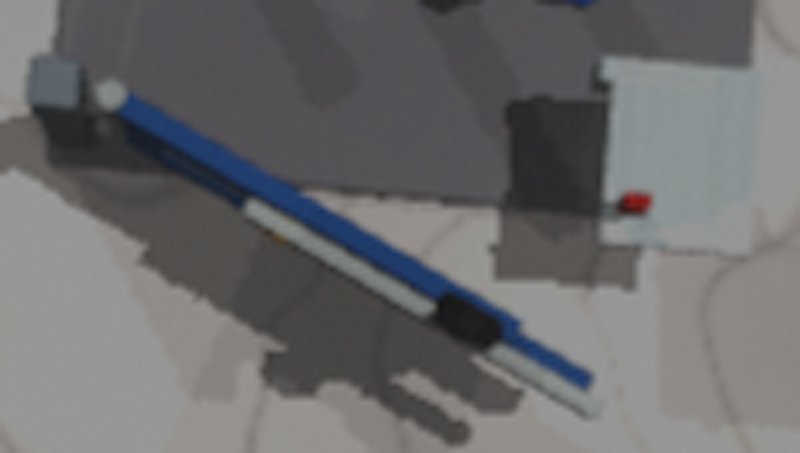

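View pics/c2.png

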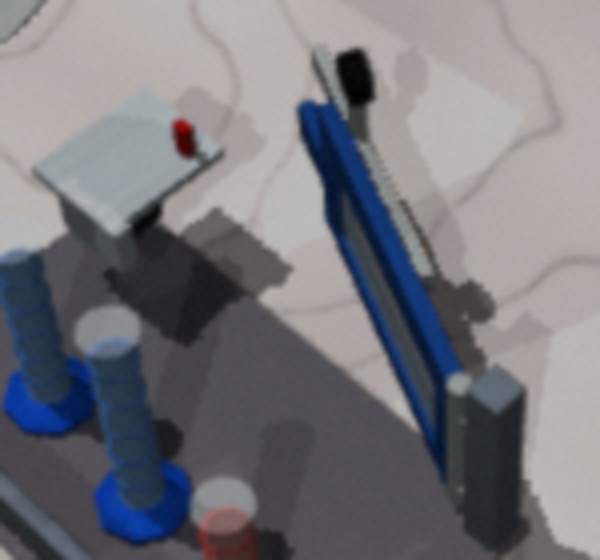

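```bash
cat > tri.py <<'E'
from h import *
def tri(a,b):
    A=[];y=[]
    M=np.zeros((3,3));v=np.zeros(3);L=[]
    for n,uv in(("top",a),("scene",b)):
        f,cx,cy,T=cam(n); d=T[:3,:3]@[(uv[0]-cx)/f,(uv[1]-cy)/f,1]; d/=np.linalg.norm(d); P=np.eye(3)-np.outer(d,d); M+=P; v+=P@T[:3,3]; L.append((P,T[:3,3]))
    x=np.linalg.solve(M,v); return x,[np.linalg.norm(P@(x-o)) for P,o in L]
E
python3 - <<'E'
from tri import *
np.set_printoptions(precision=4,suppress=True)
k=tri((358.2,260.),(308.75,189.25));h=tri((291,217.8),(335,265.5));t=tri((389.3,238.1),(265.8,201.2))
for p in(k,h,t):print(p)
H=onz("top",291,217.8,.127);K=onz("top",358.2,260,.17);T=onz("top",389.3,238.1,.118);tip=onz("top",381.6,276,.12);b0=onz("top",270+252/5.33,200+209/5.33,.12)
ks=onz("scene",308.75,189.25,.165);ts=onz("scene",265.8,201.2,.115)
print(H,K,T,tip,b0,ks,ts)
for p in(K,k[0],T,t[0],tip):print(np.linalg.norm((p-H)[:2]),np.degrees(np.arctan2(*(p-H)[:2])))
d=(tip-b0);print(np.linalg.norm(d),np.degrees(np.arctan2(d[0],d[1])))
E
```

```text
(array([ 0.5401, -0.0854,  0.163 ]), [np.float64(0.0007552372287325377), np.float64(0.0007552372287325525)])
(array([0.644, 0.08 , 0.126]), [np.float64(0.0001254696744764), np.float64(0.00012546967447649946)])
(array([ 0.601 , -0.1675,  0.1156]), [np.float64(0.00035404296405065815), np.float64(0.00035404296405058453)])
[0.6438 0.08   0.127 ] [ 0.5401 -0.0854  0.17  ] [ 0.6005 -0.1669  0.118 ] [ 0.5054 -0.1484  0.12  ] [0.5926 0.0131 0.12  ] [ 0.5412 -0.0834  0.165 ] [ 0.6009 -0.1683  0.115 ]
0.19521466587965228 -147.93103040920485
0.19521984395171216 -147.93847766321224
0.2506381442027886 -170.06532830565394
0.2512106850292035 -170.20682206527115
0.2670273327178168 -148.79829787795643
0.18352495723295562 -151.63153928488384
```

```bash
cat > plan.py <<'E'
from h import *
np.set_printoptions(precision=4,suppress=True)
H=np.array([.6439,.080])
def pose(dirdeg,a,z0=.146):  # gate direction (world math angle), bar angle -> TCP xyz, tool-x angle
    t=np.radians(dirdeg); u=np.array([np.cos(t),np.sin(t)]); n=np.array([-u[1],u[0]])
    r=.1+.095*np.cos(a)-.054*np.sin(a); p=H+r*u-.0115*n
    return np.append(p,z0-.054+.095*np.sin(a)+.054*np.cos(a)),dirdeg+180
def rel(p0,x0,p1,x1): # shift in tool axes (mm), turn deg
    t=np.radians(x0); d=(np.array(p1)-p0)*1000
    return np.round([d[0]*np.cos(t)+d[1]*np.sin(t), d[0]*np.sin(t)-d[1]*np.cos(t), -d[2], (x0-x1+180)%360-180],1)
def cur():
    s=robot.state(); m=R.from_quat(s["orientation"]).as_matrix(); return s["ee_pos"],np.degrees(np.arctan2(m[1,0],m[0,0])),s
E
python3 - <<'E'
from plan import *
im=cv2.imread("pics/top1.png")
g=cv2.cvtColor(im,cv2.COLOR_BGR2GRAY).astype(float)
# rear rail far edge: strongest vertical gradient near line (290,150)-(412,161); tray left edge
for lo,name,z in((-5,"rail",.02),):
    P=[]
    for u in range(298,408,4):
        v0=152+(u-290)*9/122; vs=np.arange(int(v0)-6,int(v0)+7); d=np.diff(g[vs,u]); i=np.argmin(d); P.append(onz("top",u,vs[i]+.5,z)[:2])
    P=np.array(P); c=np.polyfit(P[:,1],P[:,0],1); print("rail x=%.3f*y+%.3f"%tuple(c),"dir",np.degrees(np.arctan2(-1,-c[0])),np.std(P[:,0]-np.polyval(c,P[:,1])))
P=[onz("top",270+x/5.33,200+y/5.33,.008)[:2] for x,y in((310,193),(420,198),(495,203))]
d=P[2]-P[0];print("front",P,np.degrees(np.arctan2(d[1],d[0])))
p,x,s=cur(); q,xx=pose(-118.5,0); print(p,x,q,xx); print(rel(p,x,np.append(q[:2],.231),xx))
E
```

```text
rail x=0.119*y+0.848 dir -96.80945614722786 0.003171352924909939
front [array([ 0.6142, -0.0162]), array([ 0.6131, -0.0729]), array([ 0.6116, -0.1117])] -91.56531687273831
[ 0.2529 -0.5156  0.2302] 26.115162078522044 [ 0.5407 -0.0859  0.146 ] 61.5
[ 447.7 -259.1   -0.8  -35.4]
```

Emit:
carry_out(commands="25 -14 0 0 1; 50 -29 0 0 1; 50 -29 0 0 1; 50 -29 0 0 1; 50 -29 0 0 1; 50 -29 0 0 1; 50 -29 0 0 1; 50 -29 0 0 1; 50 -29 0 0 1; 22.7 -13.1 0 0 1", newtons=60)

```text
clock: 1.35
ee_pos: [0.5418, -0.0837, 0.2307]
orientation: [0.974, 0.227, -0.0, -0.0]
ft_force: [-0.6, -0.4, 0.1]
grip_width: 0.0855
```

Emit:
carry_out(commands="0 0 0 -8.8 1; 0 0 0 -8.8 1; 0 0 0 -8.8 1; 0 0 0 -9 1; 0 0 0 0 1; 0 0 0 0 1")

```text
clock: 2.1
ee_pos: [0.5408, -0.0865, 0.2309]
orientation: [0.86, 0.51, -0.0, -0.0]
ft_force: [-0.5, -0.0, -1.3]
grip_width: 0.0853
```

Run:
```python
from plan import *
p,x,s=cur(); print(p,x,s["ft_force"],s["clock"]); im=snap("wrist","w1")
q,xx=pose(-118.5,0); print(rel(p,x,q,xx)); print(proj("wrist",np.append(q[:2],.165)))
```

```text
[ 0.5408 -0.0865  0.2309] 61.390987031384604 [-0.455  -0.0088 -1.3367] 2.1
[ 0.5 -0.4 84.9 -0.1]
(np.float64(317.8080131214908), np.float64(261.6282563273969))
```

View pics/w1.png

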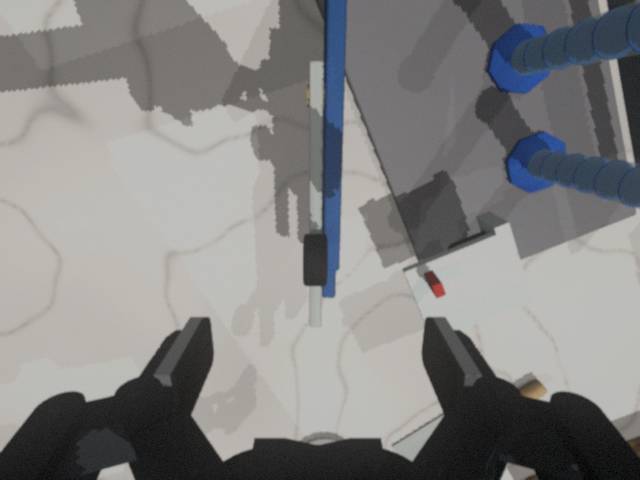

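The wrist view shows the knob at (315,260), against a predicted (318,262), with the bar aligned to the image vertical and the tooth at (434,284). I'll descend and grip.

Run:
```python
from plan import *
a=onz("wrist",345,75,.008);b=onz("wrist",419,263,.008);d=b-a;print(a,b,np.degrees(np.arctan2(d[1],d[0])))
a=onz("wrist",404,269,.102);b=onz("wrist",508,224,.102);d=b-a;print("plate",a,b,np.degrees(np.arctan2(d[1],d[0])))
T=onz("wrist",434,283,.117)[:2];print("tooth",T,np.linalg.norm(T-H),np.degrees(np.arctan2(*(T-H)[::-1])))
k=onz("wrist",315,258,.165);print(k)
```

```text
[0.6187 0.0058 0.008 ] [ 0.6041 -0.1947  0.008 ] -94.15454947207564
plate [ 0.5857 -0.1466  0.102 ] [ 0.6705 -0.1505  0.102 ] -2.611672328687607
tooth [ 0.6007 -0.1607] 0.2445368044516857 -100.17158999958225
[ 0.5404 -0.083   0.165 ]
```

Emit:
carry_out(commands="0 -0.5 20 0 1; 0 0 25 0 1; 0 0 25 0 1; 0 0 15 0 1; 0 0 0 0 0; 0 0 0 0 -1; 0 0 0 0 -1; 0 0 0 0 -1; 0 0 0 0 -1; 0 0 0 0 -1", newtons=60)

```text
clock: 3.4
ee_pos: [0.5412, -0.0866, 0.1473]
orientation: [0.859, 0.511, 0.0, 0.001]
ft_force: [-1.1, -1.3, 5.7]
grip_width: 0.0133
```

Emit:
carry_out(commands="1.4 0 -2.4 0 -1; 1.4 0 -2.3 0 -1; 1.5 0 -2.3 0 -1; 1.5 0 -2.2 0 -1; 1.7 0 -2.2 0 -1; 1.6 0 -2.2 0 -1; 1.8 0 -2.1 0 -1; 1.7 0 -2.1 0 -1; 0 0 0 0 -1")

```text
clock: 4.53
ee_pos: [0.5468, -0.0748, 0.1643]
orientation: [0.859, 0.512, 0.0, -0.0]
ft_force: [-0.9, -2.0, -3.9]
grip_width: 0.0131
```

Run:
```python
from plan import *
p,x,s=cur(); print(p,x,s["ft_force"],s["ft_torque"],s["grip_width"],pose(-118.5,.2))
ds=np.append(np.linspace(-118.5,-98.5,11),[-97.5,-96.5,-95.5,-94.5]);P=[pose(d,.2) for d in ds]
for a,b in zip(P,P[1:]):print(rel(*a,*b))
```

```text
[ 0.5468 -0.0748  0.1643] 61.53869651578007 [-0.8797 -2.0234 -3.8845] [-0.7352  0.4431 -0.0558] 0.013113852414105915 (array([ 0.5468, -0.0748,  0.1638]), 61.5)
[-0.3  6.4 -0.  -2. ]
[-0.3  6.4 -0.  -2. ]
[-0.3  6.4 -0.  -2. ]
[-0.3  6.4 -0.  -2. ]
[-0.3  6.4 -0.  -2. ]
[-0.3  6.4 -0.  -2. ]
[-0.3  6.4 -0.  -2. ]
[-0.3  6.4 -0.  -2. ]
[-0.3  6.4 -0.  -2. ]
[-0.3  6.4 -0.  -2. ]
[-0.2  3.2 -0.  -1. ]
[-0.2  3.2 -0.  -1. ]
[-0.2  3.2 -0.  -1. ]
[-0.2  3.2 -0.  -1. ]
```

Emit:
carry_out(commands="-0.1 3.2 0 -1 -1; -0.3 6.4 0 -2 -1; -0.3 6.4 0 -2 -1; -0.3 6.4 0 -2 -1; -0.3 6.4 0 -2 -1; -0.3 6.4 0 -2 -1; -0.3 6.4 0 -2 -1; -0.3 6.4 0 -2 -1; -0.2 3.2 0 -1 -1; 0 0 0 0 -1")

```text
clock: 5.78
ee_pos: [0.5936, -0.0961, 0.1641]
orientation: [0.78, 0.626, 0.0, 0.0]
ft_force: [0.0, -1.3, -4.3]
grip_width: 0.0133
```

Run:
```python
from plan import *
p,x,s=cur(); print(p,x,s["ft_force"],s["grip_width"],pose(-102.5,.2),rel(p,x,*pose(-102.5,.2)))
snap("wrist","w2"); u=proj("wrist",np.append(p[:2],.16)); print(u)
```

```text
[ 0.5936 -0.0961  0.1641] 77.53272182550172 [ 0.031  -1.3018 -4.2723] 0.013253225380393379 (array([ 0.5932, -0.0956,  0.1638]), 77.5) [ 0.4 -0.5  0.3  0. ]
(np.float64(318.8844668250856), np.float64(314.96705454769466))
```

View pics/w2.png

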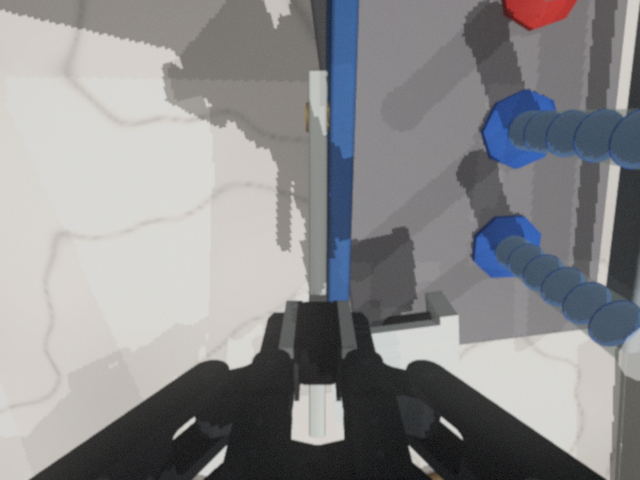

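The knob is held between the fingers at (318,340), the bar is raised, and the pen edge is nearly parallel to the gate. Next I close slowly while watching the force.

Emit:
carry_out(commands="-0.1 1.6 0 -0.5 -1; -0.1 1.6 0 -0.5 -1; -0.1 1.6 0 -0.5 -1; -0.1 1.6 0 -0.5 -1; -0.1 1.6 0 -0.5 -1; -0.1 1.6 0 -0.5 -1; -0.1 1.6 0 -0.5 -1; -0.1 1.6 0 -0.5 -1; 0 0 0 0 -1")

```text
clock: 6.95
ee_pos: [0.6059, -0.0993, 0.1641]
orientation: [0.757, 0.653, 0.0, 0.0]
ft_force: [0.3, 0.4, -4.1]
grip_width: 0.0136
```

Emit:
carry_out(commands="0 0.8 0 -0.25 -1; 0 0.8 0 -0.25 -1; 0 0.8 0 -0.25 -1; 0 0 0 0 -1; 0 0 0 0 -1")

```text
clock: 7.58
ee_pos: [0.6081, -0.0997, 0.1641]
orientation: [0.753, 0.658, 0.0, 0.0]
ft_force: [0.4, 0.6, -3.8]
grip_width: 0.0131
```

Emit:
carry_out(commands="0 0.8 0 -0.25 -1; 0 0.8 0 -0.25 -1; 0 0.8 0 -0.25 -1; 0 0 0 0 -1; 0 0 0 0 -1")

```text
clock: 8.2
ee_pos: [0.6105, -0.1001, 0.1642]
orientation: [0.749, 0.663, -0.0, 0.0]
ft_force: [0.1, -0.9, -3.5]
grip_width: 0.0132
```

Emit:
carry_out(commands="0 0.8 0 -0.25 -1; 0 0.8 0 -0.25 -1; 0 0 0 0 -1; 0 0 0 0 -1")

```text
clock: 8.7
ee_pos: [0.6121, -0.1004, 0.1642]
orientation: [0.746, 0.666, -0.0, 0.0]
ft_force: [1.8, -1.6, -2.1]
grip_width: 0.0134
```

Emit:
carry_out(commands="0 0.8 0 -0.25 -1; 0 0.8 0 -0.25 -1; 0 0 0 0 -1; 0 0 0 0 -1")

```text
clock: 9.2
ee_pos: [0.6137, -0.1006, 0.1642]
orientation: [0.743, 0.669, -0.0, 0.0]
ft_force: [0.4, -2.4, -2.6]
grip_width: 0.0134
```

Emit:
carry_out(commands="0 0.8 0 -0.25 -1; 0 0.8 0 -0.25 -1; 0 0 0 0 -1; 0 0 0 0 -1")

```text
clock: 9.7
ee_pos: [0.6154, -0.1009, 0.1643]
orientation: [0.74, 0.672, -0.0, 0.0]
ft_force: [0.2, -4.7, -1.3]
grip_width: 0.0132
```

Emit:
carry_out(commands="-0.4 0.8 0 -0.25 -1; -0.2 0.8 0 -0.25 -1; 0 0 0 0 -1; 0 0 0 0 -1")

```text
clock: 10.2
ee_pos: [0.6164, -0.1012, 0.1641]
orientation: [0.737, 0.676, -0.0, -0.0]
ft_force: [-2.8, -2.8, 0.1]
grip_width: 0.0132
```

Emit:
carry_out(commands="-0.1 0.8 0 -0.25 -1; -0.1 0.8 0 -0.25 -1; 0 0 0 0 -1; 0 0 0 0 -1")

```text
clock: 10.7
ee_pos: [0.6172, -0.1014, 0.1639]
orientation: [0.734, 0.679, -0.001, -0.001]
ft_force: [-5.9, -3.1, 1.0]
grip_width: 0.0132
```

Emit:
carry_out(commands="-0.1 0.8 0 0 -1; 0 0.8 0 -0.1 -1; -0.1 0.8 0 -0.1 -1; 0 0 0 0 -1; 0 0 0 0 -1")

```text
clock: 11.32
ee_pos: [0.618, -0.1017, 0.1637]
orientation: [0.733, 0.68, -0.002, -0.003]
ft_force: [-10.7, -3.0, 3.1]
grip_width: 0.0131
```

Emit:
carry_out(commands="-0.1 0.8 0 -0.1 -1; 0 0.8 0 -0.1 -1; 0 0 0 0 -1; 0 0 0 0 -1")

```text
clock: 11.82
ee_pos: [0.6186, -0.1018, 0.1636]
orientation: [0.732, 0.681, -0.003, -0.004]
ft_force: [-13.5, -2.8, 4.4]
grip_width: 0.013
```

Emit:
carry_out(commands="0 0.8 0 -0.1 -1; 0 0.8 0 -0.1 -1; 0 0 0 0 -1; 0 0 0 0 -1")

```text
clock: 12.32
ee_pos: [0.6191, -0.102, 0.1635]
orientation: [0.731, 0.682, -0.004, -0.004]
ft_force: [-17.1, -4.6, 6.7]
grip_width: 0.013
```

Emit:
carry_out(commands="0 0.5 0 -0.1 -1; 0 0 0 0 -1; 0 0 0 0 -1")

```text
clock: 12.7
ee_pos: [0.6193, -0.1021, 0.1634]
orientation: [0.73, 0.683, -0.004, -0.005]
ft_force: [-19.2, -4.1, 6.9]
grip_width: 0.0132
```

Emit:
carry_out(commands="-1.7 0 2.1 0 -1; -1.8 0 2.1 0 -1; -1.6 0 2.2 0 -1; -1.7 0 2.2 0 -1; 0 0 0 0 -1")

```text
clock: 13.32
ee_pos: [0.6187, -0.1084, 0.1548]
orientation: [0.73, 0.683, -0.004, -0.005]
ft_force: [-17.2, -2.7, 7.3]
grip_width: 0.013
```

Run:
```python
from plan import *
p,x,s=cur(); print(p,x,s["ft_force"],s["ft_torque"]); print([pose(x-180,a)[0] for a in (.2,.1,0)])
```

```text
[ 0.6187 -0.1084  0.1548] 86.16626079984731 [-17.1882  -2.7018   7.2932] [ 0.0191  2.0685 -0.3175]
[array([ 0.6202, -0.1012,  0.1638]), array([ 0.6198, -0.1079,  0.1552]), array([ 0.6194, -0.1138,  0.146 ])]
```

Emit:
carry_out(commands="-1.5 0 2.2 0 -1; -1.5 0 2.3 0 -1; -1.4 0.1 2.3 0 -1; -1.4 0.1 2.4 0 -1; 0 0 0 0 -1; 0 0 0 0 -1")

```text
clock: 14.08
ee_pos: [0.6189, -0.1131, 0.1472]
orientation: [0.73, 0.683, -0.003, -0.005]
ft_force: [-19.7, 0.6, 12.6]
grip_width: 0.013
```

Emit:
carry_out(commands="0 -0.8 0 0 -1; 0 -0.8 0 0 -1; 0 -0.8 0 0 -1; 0 -0.8 0 0 -1; 0 0 0 0 -1")

```text
clock: 14.7
ee_pos: [0.6178, -0.1129, 0.1473]
orientation: [0.73, 0.683, -0.001, -0.004]
ft_force: [-12.4, -0.2, 9.7]
grip_width: 0.0135
```

Emit:
carry_out(commands="0 -0.8 0 0 -1; 0 -0.8 0 0 -1; 0 -0.8 0 0 -1; 0 0 0 0 -1; 0 0 0 0 -1")

```text
clock: 15.32
ee_pos: [0.6169, -0.1129, 0.1472]
orientation: [0.73, 0.683, 0.0, -0.002]
ft_force: [-7.7, 0.2, 6.8]
grip_width: 0.0133
```

Emit:
carry_out(commands="0 -0.6 0 0 -1; 0 -0.6 0 0 -1; 0 -0.6 0 0 -1; 0 0 0 0 -1; 0 0 0 0 -1")

```text
clock: 15.95
ee_pos: [0.6164, -0.1128, 0.1473]
orientation: [0.73, 0.683, 0.001, -0.001]
ft_force: [-4.5, 1.5, 4.6]
grip_width: 0.0134
```

Run:
```python
from plan import *
im=snap("scene","s2")[150:310,200:370]
p=robot.get_image("top")[:,:,::-1][190:300,280:430]
a=cv2.resize(im,(510,480),interpolation=3)
cv2.imwrite("pics/c3.png",a); cv2.imwrite("pics/c4.png",cv2.resize(p,None,fx=5,fy=5,interpolation=3))
```

```text
(no output)
```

View pics/c3.png

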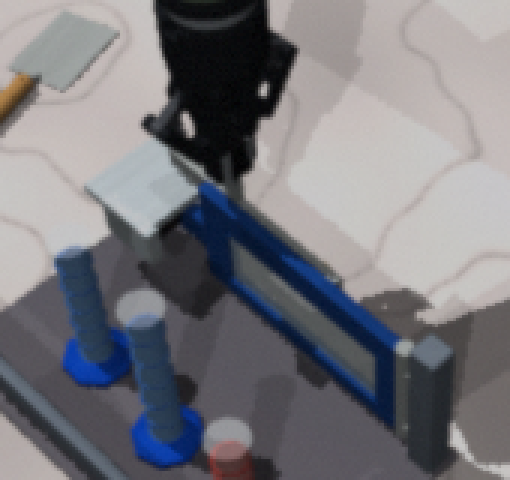

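The scene crop shows the bar level at about (180,165) and hiding the red tooth, so it is behind the catch. I'll relax the last newtons and then open.

Emit:
carry_out(commands="0 -0.6 0 0 -1; 0 -0.6 0 0 -1; 0 -0.6 0 0 -1; 0 0 0 0 -1; 0 0 0 0 -1")

```text
clock: 16.68
ee_pos: [0.6158, -0.1128, 0.1473]
orientation: [0.73, 0.683, 0.002, 0.0]
ft_force: [-0.7, 4.3, 6.0]
grip_width: 0.0132
```

Run:
```python
from plan import *
p,x,s=cur(); print(p,x,s["ft_force"],s["ft_torque"])
```

```text
[ 0.6158 -0.1128  0.1473] 86.18137028856141 [-0.6914  4.2739  5.9718] [ 0.895   0.3293 -1.0206]
```

Emit:
carry_out(commands="0 0 0 0 -0.6; 0 0 0 0 -0.5; 0 0 0 0 -0.3; 0 0 0 0 -0.2; 0 0 0 0 -0.2; 0 0 0 0 -0.2; 0 0 0 0 -0.2")

```text
clock: 17.55
ee_pos: [0.6146, -0.1144, 0.1463]
orientation: [0.73, 0.683, 0.0, 0.0]
ft_force: [-0.3, -0.1, -0.4]
grip_width: 0.0339
```

Emit:
carry_out(commands="0 0 -5 0 -0.2; 0 0 -10 0 -0.2; 0 0 -20 0 -0.2; 0 0 -30 0 -0.2; 0 0 -30 0 -0.2; 0 0 -20 0 -0.2; 0 0 0 0 -0.2")

```text
clock: 18.42
ee_pos: [0.6164, -0.1149, 0.2656]
orientation: [0.73, 0.683, 0.002, 0.003]
ft_force: [1.5, -0.9, -0.2]
grip_width: 0.034
```

Run:
```python
from plan import *
p,x,s=cur(); print(p,x,s["ft_force"],s["clock"]); snap("wrist","w3")
a=robot.get_image("scene")[:,:,::-1][150:310,200:370]
cv2.imwrite("pics/c5.png",np.hstack([cv2.resize(a,(400,376),interpolation=3),cv2.resize(cv2.imread("pics/w3.png")[150:480,150:500],(400,376))]))
```

```text
[ 0.6164 -0.1149  0.2656] 86.21875711951934 [ 1.5077 -0.9388 -0.1618] 18.425
```

View pics/c5.png

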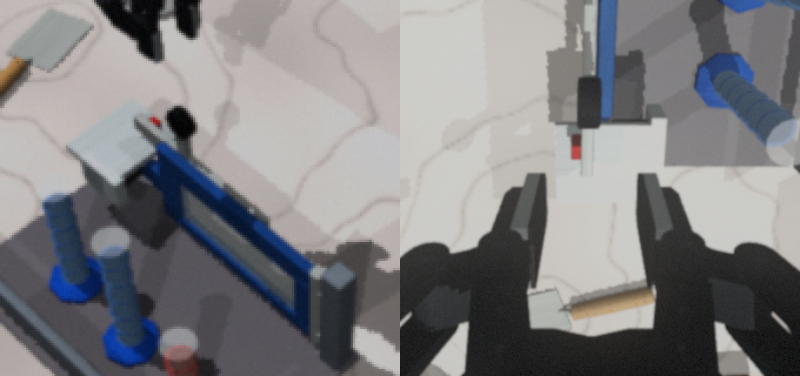

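The bar lies on the pen side of the red tooth at (576,150) and touches it. The fingers are clear. One numeric check of knob height, then I hand in.

Run:
```python
from plan import *
M=np.zeros((3,3));v=np.zeros(3)
for n,u,w in(("scene",276.9,201.8),("wrist",315.4,238.7)):
    f,cx,cy,T=cam(n); d=T[:3,:3]@[(u-cx)/f,(w-cy)/f,1]; d/=np.linalg.norm(d); P=np.eye(3)-np.outer(d,d); M+=P; v+=P@T[:3,3]
k=np.linalg.solve(M,v); print(k,np.linalg.norm(k[:2]-H)); print([pose(-94.5,a,.165)[0] for a in(0,.1)])
```

```text
[ 0.614  -0.1113  0.1634] 0.19364865738643347
[array([ 0.6171, -0.1135,  0.165 ]), array([ 0.6176, -0.1076,  0.1742])]
```

Knob height is 163 mm and it is 194 mm from the hinge, against 163 and 195 mm before the lift, so the bar is fully down.

```bash
python3 -c "
from workcell import robot
print(robot.finish_job(), robot.state()['clock'])"
```

```text
the job is handed in; nothing more can be done
the job is handed in; nothing more can be done
```

The gate is shut and held by the catch, and I handed the job in at about 18.5 s of the 61 s; the hand-in gives no verdict.

**What I did:** I gripped the knob, raised the bar about 0.2 rad and swung the gate to. Contact with the buffer came near a gate direction of -95.3° in the world frame. I pressed up to about 19 N at the knob, which is about 14–15 N on the buffer, and lowered the bar while still pressing. Then I eased back until the force at the knob was near zero, let go and drew back.

**Last checks:**
- **Bar position:** the pictures show the bar on the pen side of the red tooth and against it, with the gripper clear.
- **Bar down:** the knob stood 163 mm above the bench and 194 mm from the hinge. Before the lift I measured 163 and 195 mm, so the bar is level.
- **Bystanders:** the two blue-foot cylinders, the red one and the spatula looked undisturbed in the last pictures. I did not check the watch glass, marker or flask again, but the arm went nowhere near them after the first move.

**Not certain:**
- **Catch force:** I never measured the force between bar and catch directly. About 1.3 mm of leftover buffer compression suggests roughly 5 N.
- **Closed direction:** my camera estimates ranged from -91.6° to -96.8°, so I relied on feel for the final closing.
- **Vertical force:** it rose to 12.6 N on the knob as the bar came down. I read that as the bar resting on its own stop, and it vanished on release.

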